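# Open the coffee canister and hold the scoop level over it

## Task

Get ready to dose coffee: lift the wooden lid off the white canister by its handle, lay it (don't drop it) handle up on the middle of the round cork trivet and let go. Then draw the steel scoop up out of its wooden stand, turn it until its cup's mouth faces straight up, and finish while still holding it so, clear above the middle of the open canister, no more than a hand's breadth over the rim. Keep the canister standing where it is and leave the mug, jar and tin alone.

Things in the scene. Friction and masses are not known exactly. Their poses are not given: they have to be found in the camera images.
- canister: Loose white ceramic canister, round, open at the top under the lid: outer diameter 110 mm, inner diameter 102 mm, height 105 mm, 0.75 kg. Origin: centre of its underside, on the counter; z up.
- canister_rim (a point): Centre of the canister's mouth, in the plane of its rim, 105 mm above the canister's origin.
- lid: Loose wooden lid, on the canister at the start: disc 116 mm in diameter, 10 mm thick, with a plug below it, 92 mm in diameter, 8 mm deep, loose in the canister. Origin: centre of the plug's underside (97 mm above the counter when closed, 6 mm when on the trivet). z up through the handle, y along the handle's bar. About 0.14 kg. Lifts straight off, no catch.
- lid_handle (a point): Middle of the lid's handle: a steel loop of 10 mm round bar standing on the lid. Its level top part is 52 mm long along the lid's y axis, its centre line 50 mm above the lid's origin, 27 mm free below the bar. Pinch it from above, fingers closing along the lid's x axis.
- trivet: Round cork trivet, fixed on the counter, 150 mm in diameter, 6 mm thick. Origin: centre of its underside, on the counter. This is where the lid goes.
- stand: Dark wooden scoop stand, fixed: 100 mm long (x), 73 mm wide (y), 50 mm high; between two upright side cheeks, 57 mm apart, a V trough with 45 degree faces whose bottom line runs along y, 12 mm above the counter. Open at the top. Origin: centre of its underside.
- scoop: Loose steel scoop, about 0.11 kg, standing in the trough: cup 50 mm in diameter, 40 mm deep, 45 degrees to its straight handle. Origin: the cup's lowest corner, at the trough's bottom, 12 mm above the counter. z: along the handle to its free end (up in the stand); the mouth faces halfway between +x and +z. To level the mouth, lean the handle's free end 45 degrees to the scoop's -x side.
- scoop_mouth (a point): Centre of the scoop cup's mouth, in the plane of its rim, at x = 10.6, y = 0, z = 46 mm in the scoop's frame. Its z axis is the cup's axis, pointing out of the mouth (45 degrees from vertical in the stand, to point straight up at the end); y as the scoop's y. The cup's bottom is 40 mm behind the mouth along this z.
- scoop_grip (a point): Grip point in the middle of the handle, at x = -12, y = 0, z = 150 mm in the scoop's frame. The handle is 10 mm thick along x, 18 mm wide along y, from the cup's rim at z = 60 to its free end at z = 180 mm. Pinch from above, best across the thickness (fingers closing along the scoop's x) so that it cannot swing. Lifts straight up.
- mug: Blue ceramic mug, bystander, 82 mm in diameter, 92 mm high, handle towards its +y. Origin: centre of underside.
- jar: Amber glass jar with metal cap, bystander, 72 mm in diameter, 110 mm high. Origin: centre of underside.
- can: Food tin with paper label, bystander, 68 mm in diameter, 100 mm high. Origin: centre of underside.
There are look-alikes about, which are no part of the job. Of the things shaped like the trivet, the cork one is meant.

How it is judged:
By the outcome, as a careful person would: the job done as asked, in the order asked, and still so for the second after the job is handed in, while the arm keeps its last pose, push and grip.
It also fails if it takes over 72 s, if anything falls off the work surface, if the arm or the gripper's body presses on something with over 40 N, if the wrist force passes 120 N, or if a joint passes its speed limit or range.

## Robot

A 7-joint arm with a two-finger parallel gripper is mounted at the origin on the work surface. World frame = base frame: x ahead of the robot, y to its left, z up, the work surface at z = 0. Lengths are in m, angles in rad, forces in N, time in s.
With the tool pointing down it reaches from about 0.4 to 0.85 m from the base axis. Payload 10.4 kg.
Tool frame: the origin (TCP) lies on the centre line of the jaws, within the pads' length; the fingertips stand ctrl.tip_reach ahead of it and the grasp point (between the pads) is the TCP (ctrl.tip_reach is the distance from the TCP to the fingertips, in m); z points along the fingers, y is the line along which they close (so a half turn about z gives the same grasp; the last joint's range is limited). The gripper opens to 87 mm and grips with 3 to 60 N. Pads are 19 mm wide; open, the fingers measure 117 mm over their backs; the gripper's body (75 mm by 190 mm) begins 51 mm behind the grasp point.
Start: joints at [-1.282, 0.332, -0.065, 1.46, 0.022, 1.35, -0.088], TCP at [0.192, 0.595, 0.242] pointing down, gripper open.
Joint ranges: [-2.6, 2.6], [-0.5, 2.12], [-1.47, 1.34], [0.16, 2.42], [-1.27, 4.41], [0.06, 2.06], [-2.6, 2.6]. Speed limits (rad/s): [2.22, 2.22, 2.79, 2.79, 3.14, 3.14, 3.14].

## Interface

Orientations are given as a unit quaternion [w, x, y, z].
In Python, from cell import ctrl, cams, ticket gives the robot as it stands.
- The arm moves only by the tool jog_arm, never from a script. Its argument "steps" is a list of rows, each a list of 2 entries, a list of its own where there are three numbers: the shift along the tool's x, y, z as a fraction of full scale, then the turn, a rotation vector about the tool's x, y, z as a fraction of full scale. In form: [[[dx, dy, dz], [rx, ry, rz]], ...]. A call has 1 to 20 rows; each row is the pose to reach, as a shift and turn from the pose commanded when the call began, along the tool's axes at that moment, turning the shorter way round; what a row does not reach only later rows make up. Full scale, the value 1, is 0.15 m for a shift and pi rad for a turn. A row lasts 1/12 s, in which the tool goes at most 41.7 mm and 7.16 degrees, less where a joint would pass 70% of its speed; a pose out of reach is approached as far as the arm can. A call with a number of a shift or a turn outside -1 to 1 is refused whole. A call with a gripper value outside its range is refused whole. "jaw" is the opening, from 0 (shut) to 1 (fully open), set as the call begins (left out, the last holds). The fingers move at their own pace and stop on an object; "grip_force" is the grip in N (left out, the last holds). Time passes only in rows, so rows that repeat a pose let the fingers close. It gives the time, the measured TCP pose, the force, the opening and the grip force at its end, in the units of the state.
- ctrl.observe(): the state, without advancing time (a new reading comes with each control period).
- cams.read_camera(name): name is "scene" or "top"; returns (picture, depth): 420x560x3 uint8, red, green, blue; 420x560 float32, m along the optical axis (not along the pixel's ray), 0 where there is no reading.
- cams.camera_params(name): a dict with "vertical_fov" (degrees; the focal length in pixels is half the picture's height over the tangent of half this angle, whatever the lens; pixels are square), "cx", "cy" (the principal point, pixels), "k1" (the pictures are not rectified: a ray, as slopes to the right and down, at radius r is drawn at 1 + k1 r^2 times it, then the intrinsics apply), "eye" and "attitude" of the camera in the world. Camera axes: x right, y up, looking along -z (the intrinsics and any distortion apply to the point x, -y, -z); pixel columns grow to the right and rows downward; lengths in m; the calibration is good to about 2 mm. A picture is of the moment at which its call begins. camera_params takes no time and is no camera call.
- ticket.finish_job(): hands the job in; it is judged then, once.
The state is a dict: "time": time; "joint_positions": joint angles; "joint_vel": joint speeds; "joint_efforts": joint torques, N m; "tool_pos": TCP position; "eef_rot": TCP orientation; "contact_force": force on the tool from outside, world axes, zero at the start; "wrist_torque": the same for the moment, N m; "gripper_width": finger opening in m; "grasp_force": force on a finger pad.
Only numpy, scipy, OpenCV 4.12 (cv2) and the standard library are available. Lean on these libraries where they do the work, as an engineer would, in place of code of your own. Each camera call takes 0.05 s, during which the arm holds its last target. There are 200 camera calls.

## Working session

There is one attempt and no reset: what is moved stays moved. The work goes in short steps, Python scripts to look and compute and a tool call to move; the robot and the scene stay as the last step left them, time stands still between calls to the robot, and variables do not carry over. Pictures are saved under pics/ and viewed, at most 10 in all, crops included, and the job is handed in when it is done.

Besides the shell and the picture viewer there is one more tool, called after "Call:" as a command line: name --argument value ..., lists and objects as JSON in quotes. jog_arm: Moves the arm, as the interface text tells. Its arguments: {"type":"object","properties":{"steps":{"type":"array","items":{"type":"array"}},"jaw":{"type":"number"},"grip_force":{"type":"number"}},"required":["steps"]}

```bash
mkdir -p pics; ls; cat > h.py <<'E'
import numpy as np, cv2
from scipy.spatial.transform import Rotation as R
from cell import ctrl, cams, ticket
def att(p):
    a=np.array(p["attitude"],float)
    return a if a.shape==(3,3) else R.from_quat(a[[1,2,3,0]]).as_matrix()
def K(p,h=420):
    f=h/2/np.tan(np.radians(p["vertical_fov"])/2); return np.array([[f,0,p["cx"]],[0,f,p["cy"]],[0,0,1]])
def rays(name,uv):
    p=cams.camera_params(name)
    n=cv2.undistortPoints(np.array(uv,float).reshape(-1,1,2),K(p),np.array([p["k1"],0,0,0,0.])).reshape(-1,2)
    d=np.c_[n[:,0],-n[:,1],-np.ones(len(n))]
    return np.array(p["eye"]),d@att(p).T
def cloud(name,depth):
    v,u=np.mgrid[:420,:560]; e,d=rays(name,np.c_[u.ravel(),v.ravel()])
    return (e+d*depth.reshape(-1,1)).reshape(420,560,3)
def proj(name,X):
    p=cams.camera_params(name); c=(np.atleast_2d(X)-p["eye"])@att(p); c=c*[1,-1,-1]
    return cv2.projectPoints(c,np.zeros(3),np.zeros(3),K(p),np.array([p["k1"],0,0,0,0.]))[0].reshape(-1,2)
E
python3 - <<'E'
from h import *
for n in("scene","top"):
    im,d=cams.read_camera(n); np.savez(f"pics/{n}0.npz",im=im,d=d); print(n,cams.camera_params(n)); cv2.imwrite(f"pics/{n}0.png",cv2.resize(im[...,::-1],None,fx=1.42,fy=1.42,interpolation=cv2.INTER_CUBIC))
print(ctrl.observe(),ctrl.tip_reach)
E
```

```text
pics
scene {'vertical_fov': 48.47837376918378, 'cx': 274.12223461949804, 'cy': 219.74672761802657, 'k1': 0.02188364982768017, 'eye': array([1.39879424, 0.33943183, 1.06573268]), 'attitude': array([0.50121128, 0.19557869, 0.31224525, 0.78296816])}
top {'vertical_fov': 50.395175723069784, 'cx': 270.43840587896347, 'cy': 209.9607674502572, 'k1': -0.07976863851060943, 'eye': array([ 0.40867237, -0.04491716,  1.34634919]), 'attitude': array([ 0.70668797,  0.05002872, -0.04224231, -0.70448905])}
{'time': 0.1, 'joint_positions': array([-1.28158203,  0.3327897 , -0.06465262,  1.46088499,  0.02160179,
        1.34990201, -0.08849875]), 'joint_vel': array([ 7.61792671e-08, -2.90879163e-03,  6.39144009e-04, -1.74830518e-03,
       -2.57566716e-04,  9.01599813e-04, -1.23369148e-03]), 'joint_efforts': array([ 9.06011155e-04, -6.24545360e+01,  2.42499949e-02, -3.90716815e+01,
       -6.14117878e-02,  3.65326053e-02,  7.01124850e-05]), 'tool_pos': array([0.19166907, 0.59453305, 0.24083201]), 'eef_rot': array([-6.18245469e-05,  1.55287809e-01,  9.87869061e-01, -6.41545199e-04]), 'contact_force': array([ 0.15894092,  0.13525055, -0.0953982 ]), 'wrist_torque': array([-0.02186432,  0.03075624, -0.01157789]), 'grasp_force': 0.0, 'gripper_width': 0.0870470789014414} 0.019
```

View pics/scene0.png

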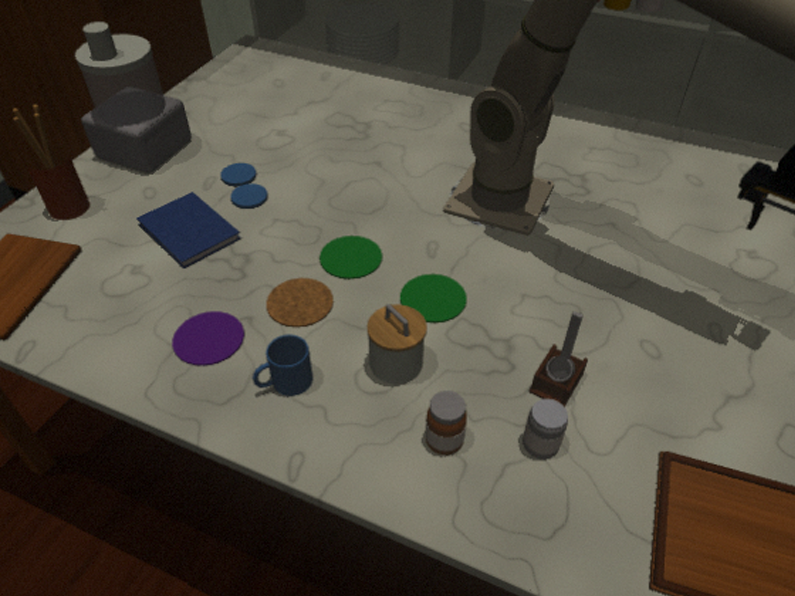

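View pics/top0.png

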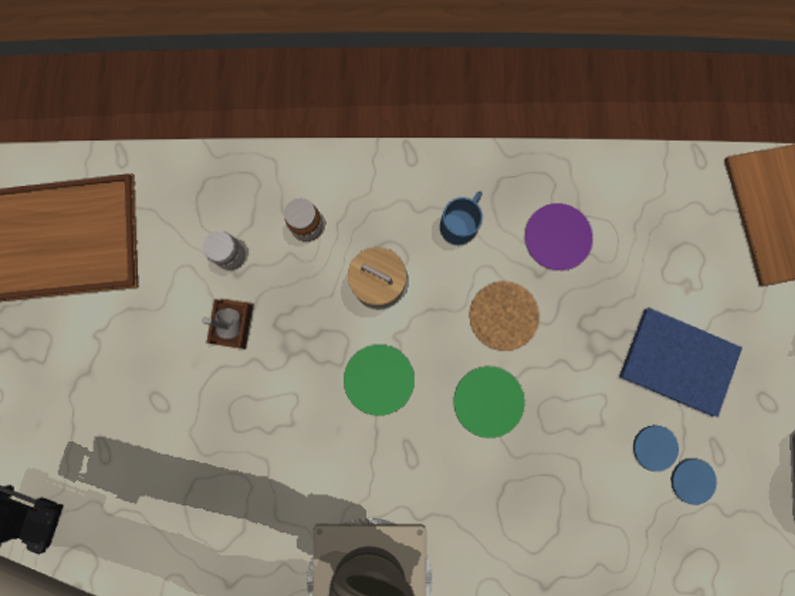

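Candidates, scene view (×1.42 px): cork disc (300,302), with green discs (351,257) and (433,298) and purple (208,338) as look-alikes. The cork disc is the trivet. There is one lidded white canister (397,345), since the grey crock at top left (118,75) is off the work. The scoop in its stand is at (560,365). In the top view these are cork (504,316), lid (378,277) and stand (230,324).

```bash
python3 - <<'E'
from h import *
S=np.load("pics/scene0.npz");T=np.load("pics/top0.npz")
def crop(im,c,w):
    u,v=c;return cv2.resize(im[v-w:v+w,u-w:u+w,::-1],(396,290) if 0 else (390,390),interpolation=cv2.INTER_CUBIC)
# columns: lid, scoop ; top, scene
a=np.hstack([crop(T["im"],(266,195),32),crop(T["im"],(160,228),32)])
b=np.hstack([crop(S["im"],(279,238),45),crop(S["im"],(395,250),45)])
cv2.imwrite("pics/cropT.png",a);cv2.imwrite("pics/cropS.png",b)
for n,D in(("top",T),("scene",S)):
    P=cloud(n,D["d"]);im=D["im"].astype(int);ok=D["d"]>0
    def rep(l,m):
        q=P[m&ok]; print(n,l,len(q),q.mean(0).round(4) if len(q) else '', q.min(0).round(4) if len(q) else '',q.max(0).round(4) if len(q) else '')
    # seed locations
    box=lambda x0,x1,y0,y1,z0,z1:(P[...,0]>x0)&(P[...,0]<x1)&(P[...,1]>y0)&(P[...,1]<y1)&(P[...,2]>z0)&(P[...,2]<z1)
    for l,uv in(("cork",(355,222) if n=="top" else (211,213)),("lid",(258,190) if n=="top" else(275,240)),("stand",(166,240) if n=="top" else(405,225))):
        print(n,l,P[uv[1],uv[0]].round(4),im[uv[1],uv[0]])
    u,v=(355,222) if n=="top" else (211,213)
    c=P[v,u]; r,g,bb=im[...,0],im[...,1],im[...,2]
    rep("cork",(np.hypot(P[...,0]-c[0],P[...,1]-c[1])<.12)&(r>1.4*bb)&(P[...,2]<.03))
    u,v=(258,190) if n=="top" else (275,240); c=P[v,u]
    near=(np.hypot(P[...,0]-c[0],P[...,1]-c[1])<.11)
    rep("lidtop",near&(abs(P[...,2]-.115)<.008)&(r>1.3*bb)); rep("handle",near&(P[...,2]>.13))
    if near.any():
        q=P[near&ok&(P[...,2]>.135)]
        if len(q)>3:
            w,V=np.linalg.eigh(np.cov(q[:,:2].T)); print("handle dir",V[:,1],np.degrees(np.arctan2(V[1,1],V[0,1])))
E
```

```text
top cork [ 0.5485 -0.2852  0.0069] [139 105  71]
top lid [0.6268 0.0041 0.1143] [107  96  87]
top stand [0.4895 0.2748 0.0504] [65 41 29]
top cork 1872 [ 0.5485 -0.2844  0.0061] [ 0.476  -0.3597 -0.0044] [ 0.6227 -0.2123  0.016 ]
top lidtop 1211 [ 0.6162 -0.0158  0.115 ] [ 0.5592 -0.0717  0.1081] [0.6734 0.0407 0.1222]
top handle 86 [ 0.6161 -0.0175  0.15  ] [ 0.6005 -0.0437  0.1318] [0.6318 0.011  0.1569]
handle dir [0.45333128 0.89134211] 63.04238276368515
scene cork [ 0.5542 -0.2808  0.0058] [105  74  37]
scene lid [ 0.6571 -0.0094  0.1146] [111  84  49]
scene stand [0.5244 0.297  0.1813] [41 40 41]
scene cork 1370 [ 0.559  -0.2827 -0.038 ] [ 0.4731 -0.3638 -0.7646] [ 0.6722 -0.2101  0.0142]
scene lidtop 981 [ 0.6229 -0.0123  0.115 ] [ 0.556  -0.0724  0.1071] [0.6752 0.0429 0.1221]
scene handle 96 [ 0.6195 -0.0123  0.1474] [ 0.6002 -0.0427  0.1329] [0.6357 0.0147 0.1574]
handle dir [0.45831513 0.88878976] 62.72156074882366
```

View pics/cropT.png

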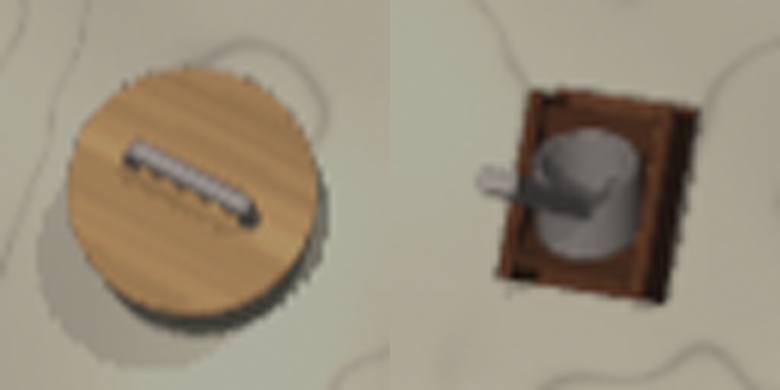

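View pics/cropS.png

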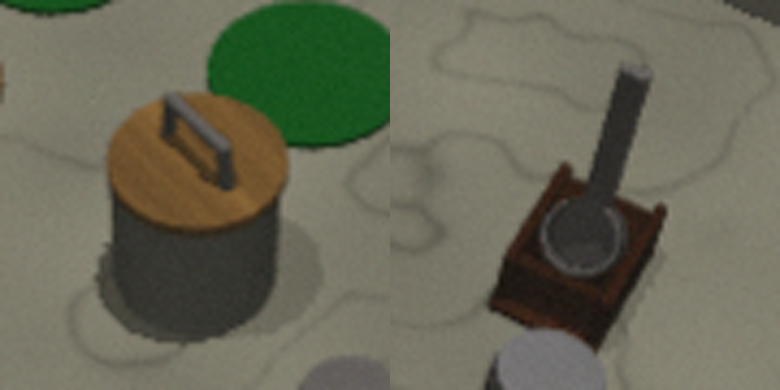

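The crops show the lid handle bar in the top view at left-crop px (130,152) to (253,216). The scoop handle end is at (492,183) in the right crop, with the mouth facing world +x towards the scene camera. Next I measure the scoop, trivet and bystanders, and triangulate.

```bash
python3 - <<'E'
from h import *
S=np.load("pics/scene0.npz");T=np.load("pics/top0.npz")
def tri(ut,us):
    e1,d1=rays("top",[ut]);e2,d2=rays("scene",[us]);d1=d1[0]/np.linalg.norm(d1);d2=d2[0]/np.linalg.norm(d2)
    t=np.linalg.lstsq(np.c_[d1,-d2],e2-e1,rcond=None)[0];a,b=e1+t[0]*d1,e2+t[1]*d2
    return ((a+b)/2).round(4),round(np.linalg.norm(a-b),4)
ct=lambda c,x,y:(c[0]-32+x*64/390-.4,c[1]-32+y*64/390-.4)
cs=lambda c,x,y:(c[0]-45+x*90/390-.4,c[1]-45+y*90/390-.4)
print("bar ends",tri(ct((266,195),133,150),cs((279,238),172,97)),tri(ct((266,195),251,212),cs((279,238),226,150)))
print("scoop end",tri(ct((160,228),490-390,182),cs((395,250),637-390,70)))
Ps={"top":cloud("top",T["d"]),"scene":cloud("scene",S["d"])}
for n,D in(("top",T),("scene",S)):
    P=Ps[n];m=(D["d"]>0)&(abs(P[...,0]-.51)<.1)&(abs(P[...,1]-.28)<.1)
    for z0,z1 in((.085,.11),(.11,.13),(.13,.15),(.15,.17),(.17,.188),(.188,.21)):
        q=P[m&(P[...,2]>z0)&(P[...,2]<z1)]
        if len(q)>2:
            w,V=np.linalg.eigh(np.cov(q[:,:2].T));print(n,z0,len(q),q.mean(0).round(4),"ang",np.degrees(np.arctan2(V[1,1],V[0,1])).round(1),(2*np.sqrt(3*w)).round(4))
    q=P[m&(P[...,2]>.042)&(P[...,2]<.056)]
    print("stand top",n,len(q),cv2.minAreaRect((q[:,:2]*1000).astype(np.float32)))
    r,b=D["im"][...,0].astype(int),D["im"][...,2].astype(int)
    k=(D["d"]>0)&(np.hypot(P[...,0]-.549,P[...,1]+.285)<.095)&(r>1.35*b)&(P[...,2]>-.02)
    print("cork",cv2.minEnclosingCircle((P[k][:,:2]*1000).astype(np.float32)),P[k].mean(0))
    lab,_=None,None
    nn,l,st,_=cv2.connectedComponentsWithStats(((P[...,2]>.03)&(P[...,0]>.4)&(P[...,0]<.9)&(abs(P[...,1])<.5)&(D["d"]>0)).astype(np.uint8))
    for i in range(1,nn):
        if st[i,4]>100:
            q=P[l==i];t=q[q[:,2]>q[:,2].max()-.02];print(n,"blob",st[i],t.mean(0).round(3),q.min(0).round(3),q.max(0).round(3))
E
```

```text
bar ends (array([ 0.6288, -0.0078,  0.1848]), np.float64(0.0348)) (array([ 0.6005, -0.0244,  0.1051]), np.float64(0.0397))
scoop end (array([0.5187, 0.2984, 0.1925]), np.float64(0.0019))
top 0.085 12 [0.5176 0.2889 0.0969] ang 112.7 [0.0092 0.0158]
top 0.11 10 [0.5182 0.2885 0.1221] ang 123.9 [0.0095 0.0152]
top 0.13 9 [0.5173 0.2884 0.1415] ang 159.4 [0.0068 0.0117]
top 0.15 11 [0.5167 0.2906 0.1621] ang 104.8 [0.0087 0.0203]
top 0.17 9 [0.5184 0.2903 0.1818] ang 112.4 [0.0083 0.0208]
top 0.188 26 [0.5193 0.2958 0.1921] ang 78.0 [0.0098 0.0202]
stand top top 388 ((527.8202514648438, 295.41558837890625), (72.57366180419922, 93.74840545654297), 81.38536071777344)
cork ((549.1513061523438, -285.76361083984375), 75.4339599609375) [ 0.5485509  -0.2847484   0.00603176]
top blob [310 135  30  36 436] [ 0.746 -0.193  0.088] [ 0.7   -0.234  0.03 ] [ 0.803 -0.149  0.096]
top blob [200 140  27  29 593] [0.742 0.14  0.109] [0.707 0.104 0.031] [0.774 0.177 0.116]
top blob [143 163  28  27 547] [0.677 0.304 0.098] [0.644 0.272 0.031] [0.711 0.337 0.106]
top blob [ 245  173   41   44 1377] [ 0.616
[... 533 characters left out ...]
 scene 317 ((528.8844604492188, 295.87799072265625), (72.68309020996094, 96.56448364257812), 82.14398956298828)
cork ((551.2140502929688, -289.2393493652344), 80.46205139160156) [ 0.55243008 -0.28327521  0.00627829]
scene blob [ 259  214   42   51 1727] [ 0.619 -0.012  0.149] [ 0.556 -0.072  0.03 ] [0.675 0.043 0.157]
scene blob [376 219  38  60 796] [0.521 0.297 0.187] [0.48  0.254 0.03 ] [0.58  0.338 0.195]
scene blob [178 235  42  38 946] [ 0.747 -0.188  0.087] [ 0.703 -0.231  0.03 ] [ 0.808 -0.145  0.096]
scene blob [300 275  29  40 952] [0.749 0.142 0.109] [0.715 0.107 0.03 ] [0.782 0.178 0.116]
scene blob [369 280  31  38 881] [0.685 0.307 0.098] [0.648 0.273 0.03 ] [0.716 0.34  0.107]
```

```bash
cat >> h.py <<'E'
def pose(yaw,tilt=0):
    "tool down, tool y at world yaw (deg); tilt: handle end leans towards -y_tool by tilt deg"
    y=np.radians(yaw);Y=np.array([np.cos(y),np.sin(y),0]);Z=np.array([0,0,-1.]);M=np.c_[np.cross(Y,Z),Y,Z]
    return M@R.from_euler('x',-tilt,degrees=True).as_matrix()
def cur():
    s=ctrl.observe();return np.array(s["tool_pos"]),R.from_quat(np.array(s["eef_rot"])[[1,2,3,0]]).as_matrix()
def plan(wps,start=None):
    p,M=start or cur()
    for q,N in wps:
        q=np.array(q);print("shift",(M.T@(q-p)/.15).round(3),"turn",(R.from_matrix(M.T@N).as_rotvec()/np.pi).round(3),"mm",round(1e3*np.linalg.norm(q-p)))
        p,M=q,N
E
python3 - <<'E'
from h import *
def tri(ut,us):
    e1,d1=rays("top",[ut]);e2,d2=rays("scene",[us]);d1=d1[0];d2=d2[0]
    t=np.linalg.lstsq(np.c_[d1,-d2],e2-e1,rcond=None)[0];a,b=e1+t[0]*d1,e2+t[1]*d2
    return ((a+b)/2).round(4),round(np.linalg.norm(a-b),4)
ct=lambda c,x,y:(c[0]-32+x*64/390-.4,c[1]-32+y*64/390-.4)
cs=lambda c,x,y:(c[0]-45+x*90/390-.4,c[1]-45+y*90/390-.4)
print(tri(ct((266,195),133,150),cs((279,238),226,150)),tri(ct((266,195),251,212),cs((279,238),172,97)))
print((pose(72.1)-cur()[1]).round(3).tolist())
plan([((.3,.46,.27),pose(47)),((.4,.31,.28),pose(22)),((.5,.16,.28),pose(-3)),((.57,.05,.28),pose(-27)),((.616,-.015,.22),pose(-27)),((.616,-.015,.148),pose(-27))])
E
```

```text
(array([0.629 , 0.0097, 0.1462]), np.float64(0.0005)) (array([ 0.6006, -0.0419,  0.1443]), np.float64(0.0026))
[[0.0, 0.001, 0.0], [0.001, -0.0, 0.001], [0.0, 0.001, -0.0]]
shift [-0.963 -0.632 -0.194] turn [-0.    0.    0.14] mm 175
shift [-1.17  -0.277 -0.067] turn [0.    0.    0.139] mm 181
shift [-1.177  0.244  0.   ] turn [0.    0.    0.139] mm 180
shift [-0.708  0.504  0.   ] turn [0.    0.    0.133] mm 130
shift [-0.247  0.47   0.4  ] turn [0. 0. 0.] mm 100
shift [0.   0.   0.48] turn [0. 0. 0.] mm 72
```

Call:
jog_arm --steps '[[[-0.12,-0.08,-0.02],[0,0,0.02]],[[-0.26,-0.17,-0.05],[0,0,0.04]],[[-0.42,-0.28,-0.08],[0,0,0.06]],[[-0.58,-0.38,-0.12],[0,0,0.08]],[[-0.74,-0.49,-0.16],[0,0,0.11]],[[-0.88,-0.58,-0.19],[0,0,0.13]],[[-0.96,-0.63,-0.2],[0,0,0.14]]]' --jaw 1

```text
time: 0.68
tool_pos: [0.3023, 0.4584, 0.2723]
eef_rot: [0.0, 0.37, 0.929, 0.0]
contact_force: [0.2, 1.2, -0.8]
gripper_width: 0.0872
grasp_force: 0.0
```

Call:
jog_arm --steps '[[[-0.16,-0.04,-0.01],[0,0,0.03]],[[-0.32,-0.08,-0.02],[0,0,0.06]],[[-0.5,-0.12,-0.03],[0,0,0.08]],[[-0.68,-0.16,-0.04],[0,0,0.1]],[[-0.86,-0.2,-0.06],[0,0,0.12]],[[-1,-0.24,-0.07],[0,0,0.14]]]'

```text
time: 1.18
tool_pos: [0.3859, 0.3305, 0.2821]
eef_rot: [0.0, 0.563, 0.827, -0.0]
contact_force: [0.7, 0.3, 0.8]
gripper_width: 0.0871
grasp_force: 0.0
```

Call:
jog_arm --steps '[[[-0.16,0.03,0],[0,0,0.03]],[[-0.32,0.07,0],[0,0,0.06]],[[-0.5,0.1,0],[0,0,0.08]],[[-0.68,0.14,0],[0,0,0.1]],[[-0.86,0.18,0],[0,0,0.12]],[[-1,0.21,0],[0,0,0.14]]]'

```text
time: 1.68
tool_pos: [0.4706, 0.2026, 0.2819]
eef_rot: [0.0, 0.73, 0.684, -0.0]
contact_force: [0.4, 0.3, -0.1]
gripper_width: 0.0873
grasp_force: 0.0
```

```bash
python3 - <<'E'
from h import *
s=ctrl.observe();print(s["time"],s["tool_pos"],s["joint_positions"].round(2));plan([((.58,.04,.27),pose(-27.5)),((.6155,-.0155,.2),pose(-27.5)),((.6155,-.0155,.147),pose(-27.5))])
E
```

```text
1.6833 [0.470571   0.20259815 0.28192444] [-0.84  0.05  0.36  1.71 -0.02  1.38 -0.54]
shift [-1.034  0.798  0.08 ] turn [0.    0.    0.132] mm 196
shift [-0.219  0.381  0.467] turn [0. 0. 0.] mm 96
shift [0.    0.    0.353] turn [0. 0. 0.] mm 53
```

Call:
jog_arm --steps '[[[-0.12,0.1,0.01],[0,0,0.02]],[[-0.26,0.2,0.02],[0,0,0.04]],[[-0.42,0.32,0.03],[0,0,0.06]],[[-0.58,0.45,0.05],[0,0,0.08]],[[-0.74,0.57,0.06],[0,0,0.1]],[[-0.88,0.68,0.07],[0,0,0.12]],[[-1,0.8,0.08],[0,0,0.132]],[[-1,0.8,0.08],[0,0,0.132]]]'

```text
time: 2.35
tool_pos: [0.5822, 0.0426, 0.2693]
eef_rot: [0.001, 0.856, 0.517, -0.001]
contact_force: [-0.6, -1.3, 0.3]
gripper_width: 0.0872
grasp_force: 0.0
```

Call:
jog_arm --steps '[[[-0.07,0.1,0.1],[0,0,0]],[[-0.15,0.23,0.25],[0,0,0]],[[-0.22,0.34,0.4],[0,0,0]],[[-0.25,0.38,0.46],[0,0,0]],[[-0.25,0.38,0.46],[0,0,0]],[[-0.25,0.38,0.46],[0,0,0]]]'

```text
time: 2.85
tool_pos: [0.6137, -0.0113, 0.2011]
eef_rot: [-0.0, 0.854, 0.521, -0.0]
contact_force: [0.6, 0.6, 0.7]
gripper_width: 0.0872
grasp_force: 0.0
```

```bash
python3 - <<'E'
from h import *
s=ctrl.observe();print(s["time"],s["tool_pos"],s["joint_positions"].round(2));plan([((.6155,-.0155,.147),pose(-27.5))])
im,d=cams.read_camera("top");P=cloud("top",d)
a=im[150:250,190:345,::-1];b,_=cams.read_camera("scene");b=b[180:280,215:370,::-1]
cv2.imwrite("pics/pre.png",cv2.resize(np.hstack([a,b]),None,fx=2.5,fy=2.5,interpolation=cv2.INTER_CUBIC))
E
```

```text
2.85 [ 0.61369806 -0.0112827   0.2011218 ] [-0.5   0.36  0.56  1.57 -0.2   1.26 -0.38]
shift [-0.019  0.024  0.361] turn [-0.     0.     0.001] mm 54
```

View pics/pre.png

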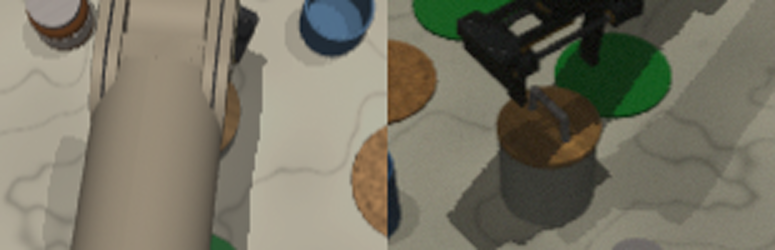

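In the scene half (right), one finger is at (523,92) and the other at (592,55), straddling the bar at (548,110). I descend and close.

Call:
jog_arm --steps '[[[-0.02,0.02,0.1],[0,0,0]],[[-0.02,0.02,0.2],[0,0,0]],[[-0.02,0.02,0.28],[0,0,0]],[[-0.02,0.02,0.34],[0,0,0]],[[-0.02,0.02,0.36],[0,0,0]],[[-0.02,0.02,0.36],[0,0,0]],[[-0.02,0.02,0.36],[0,0,0]]]'

```text
time: 3.53
tool_pos: [0.6155, -0.0158, 0.1477]
eef_rot: [0.0, 0.854, 0.521, 0.0]
contact_force: [0.0, -1.0, 0.3]
gripper_width: 0.087
grasp_force: 0.0
```

Call:
jog_arm --steps '[[[0,0,0],[0,0,0]],[[0,0,0],[0,0,0]],[[0,0,0],[0,0,0]],[[0,0,0],[0,0,0]],[[0,0,0],[0,0,0]],[[0,0,0],[0,0,0]],[[0,0,0],[0,0,0]],[[0,0,0],[0,0,0]],[[0,0,0],[0,0,0]],[[0,0,0],[0,0,0]],[[0,0,0],[0,0,0]],[[0,0,0],[0,0,0]]]' --jaw 0 --grip_force 30

```text
time: 4.53
tool_pos: [0.6151, -0.016, 0.147]
eef_rot: [-0.0, 0.854, 0.521, 0.0]
contact_force: [-0.5, 0.6, 0.3]
gripper_width: 0.0153
grasp_force: 0.0
```

Call:
jog_arm --steps '[[[0,0,0],[0,0,0]],[[0,0,0],[0,0,0]],[[0,0,0],[0,0,0]],[[0,0,0],[0,0,0]],[[0,0,0],[0,0,0]]]'

```text
time: 4.95
tool_pos: [0.6152, -0.0161, 0.147]
eef_rot: [0.0, 0.854, 0.521, 0.0]
contact_force: [-0.3, -0.4, -0.1]
gripper_width: 0.0085
grasp_force: 30.0
```

Call:
jog_arm --steps '[[[0,0,-0.03],[0,0,0]],[[0,0,-0.07],[0,0,0]],[[0,0,-0.13],[0,0,0]],[[0,0,-0.2],[0,0,0]],[[0,0,-0.3],[0,0,0]],[[0,0,-0.4],[0,0,0]],[[0,0,-0.47],[0,0,0]],[[0,0,-0.5],[0,0,0]],[[0,0,-0.5],[0,0,0]]]'

```text
time: 5.7
tool_pos: [0.6157, -0.0161, 0.2235]
eef_rot: [0.0, 0.854, 0.521, 0.001]
contact_force: [0.9, -0.1, -1.7]
gripper_width: 0.009
grasp_force: 30.0
```

```bash
python3 - <<'E'
from h import *
p=pose(-27.5)
plan([((.5905,-.13,.225),p),((.565,-.23,.225),p),((.549,-.285,.15),p),((.549,-.285,.058),p)])
E
```

```text
shift [-0.752  0.198 -0.011] turn [ 0.001 -0.     0.002] mm 117
shift [-0.67   0.157  0.   ] turn [0. 0. 0.] mm 103
shift [-0.374  0.075  0.5  ] turn [0. 0. 0.] mm 94
shift [0.    0.    0.613] turn [0. 0. 0.] mm 92
```

Call:
jog_arm --steps '[[[-0.05,0.01,0],[0,0,0]],[[-0.13,0.03,0],[0,0,0]],[[-0.24,0.06,0],[0,0,0]],[[-0.36,0.09,0],[0,0,0]],[[-0.48,0.12,0],[0,0,0]],[[-0.6,0.15,0],[0,0,0]],[[-0.7,0.18,0],[0,0,0]],[[-0.75,0.2,0],[0,0,0]]]'

```text
time: 6.37
tool_pos: [0.5887, -0.1337, 0.2215]
eef_rot: [0.0, 0.855, 0.519, -0.001]
contact_force: [-0.8, -1.1, -1.5]
gripper_width: 0.009
grasp_force: 30.0
```

Call:
jog_arm --steps '[[[-0.08,0.02,0],[0,0,0]],[[-0.18,0.04,0],[0,0,0]],[[-0.3,0.07,0],[0,0,0]],[[-0.42,0.1,0],[0,0,0]],[[-0.54,0.12,0],[0,0,0]],[[-0.64,0.15,0],[0,0,0]],[[-0.67,0.16,0],[0,0,0]]]'

```text
time: 6.95
tool_pos: [0.5643, -0.2332, 0.2218]
eef_rot: [0.0, 0.854, 0.52, -0.001]
contact_force: [-0.6, -0.5, -0.6]
gripper_width: 0.0087
grasp_force: 30.0
```

Call:
jog_arm --steps '[[[-0.06,0.01,0.06],[0,0,0]],[[-0.14,0.03,0.16],[0,0,0]],[[-0.23,0.05,0.28],[0,0,0]],[[-0.32,0.06,0.4],[0,0,0]],[[-0.37,0.07,0.48],[0,0,0]],[[-0.37,0.07,0.5],[0,0,0]],[[-0.37,0.07,0.5],[0,0,0]],[[-0.37,0.07,0.5],[0,0,0]]]'

```text
time: 7.62
tool_pos: [0.5505, -0.2833, 0.1474]
eef_rot: [-0.0, 0.853, 0.521, 0.0]
contact_force: [-0.1, 0.2, -1.0]
gripper_width: 0.0087
grasp_force: 30.0
```

```bash
python3 - <<'E'
from h import *
s=ctrl.observe();print(s["tool_pos"],s["joint_positions"].round(2),s["gripper_width"],s["contact_force"])
plan([((.549,-.285,.07),pose(-27.5)),((.549,-.285,.056),pose(-27.5))])
# lid disc centre now, seen by the scene camera
for n in("scene","top"):
    im,d=cams.read_camera(n);P=cloud(n,d);r,b=im[...,0].astype(int),im[...,2].astype(int)
    k=(d>0)&(np.hypot(P[...,0]-.549,P[...,1]+.285)<.09)&(abs(P[...,2]-.118)<.008)&(r>1.3*b);q=P[k]
    if len(q)>20: print(n,len(q),q.min(0),q.max(0),q.mean(0),cv2.minEnclosingCircle((q[:,:2]*1000).astype(np.float32)))
E
```

```text
[ 0.55052428 -0.28328014  0.14741879] [-0.1   0.44  0.65  1.62 -0.28  1.17  0.14] 0.00868567394642698 [-0.11293537  0.16725636 -0.97071566]
shift [-0.015 -0.004  0.516] turn [ 0.    -0.     0.002] mm 77
shift [0.    0.    0.093] turn [0. 0. 0.] mm 14
scene 677 [ 0.49364192 -0.33777985  0.11015448] [ 0.61050601 -0.22339885  0.12332736] [ 0.55939379 -0.27561881  0.11565649] ((551.5638427734375, -278.55645751953125), 59.62887191772461)
top 307 [ 0.51525012 -0.27852632  0.11024201] [ 0.6076207  -0.22475794  0.12448657] [ 0.56636109 -0.24682516  0.11604648] ((560.0435180664062, -258.2563171386719), 49.068912506103516)
```

Call:
jog_arm --steps '[[[-0.01,0,0.05],[0,0,0]],[[-0.02,-0.01,0.15],[0,0,0]],[[-0.02,-0.01,0.27],[0,0,0]],[[-0.02,-0.01,0.38],[0,0,0]],[[-0.02,-0.01,0.47],[0,0,0]],[[-0.02,-0.01,0.51],[0,0,0]],[[-0.02,-0.01,0.53],[0,0,0]],[[-0.02,-0.01,0.55],[0,0,0]],[[-0.02,-0.01,0.55],[0,0,0]],[[-0.02,-0.01,0.55],[0,0,0]]]'

```text
time: 8.55
tool_pos: [0.5474, -0.2865, 0.0652]
eef_rot: [0.0, 0.854, 0.521, 0.0]
contact_force: [0.2, 0.4, -1.0]
gripper_width: 0.009
grasp_force: 30.0
```

```bash
python3 - <<'E'
from h import *
s=ctrl.observe();print(s["tool_pos"],s["contact_force"])
plan([((.548,-.286,.056),pose(-27.5))])
for n in("scene",):
    im,d=cams.read_camera(n);P=cloud(n,d);r,b=im[...,0].astype(int),im[...,2].astype(int)
    k=(d>0)&(np.hypot(P[...,0]-.549,P[...,1]+.285)<.07)&(abs(P[...,2]-.034)<.012)&(r>1.3*b);q=P[k]
    print(n,len(q),q.min(0),q.max(0),np.median(q[:,2]))
E
```

```text
[ 0.54735865 -0.28650313  0.0651654 ] [ 0.18357789  0.38736275 -1.04652373]
shift [0.005 0.002 0.061] turn [ 0.    -0.     0.002] mm 9
scene 673 [ 0.48997536 -0.34359269  0.02235436] [ 0.60505694 -0.22591691  0.04276554] 0.033215312700253685
```

Call:
jog_arm --steps '[[[0,0,0.015],[0,0,0]],[[0,0,0.03],[0,0,0]],[[0,0,0.04],[0,0,0]],[[0,0,0.05],[0,0,0]],[[0,0,0.055],[0,0,0]],[[0,0,0.06],[0,0,0]],[[0,0,0.06],[0,0,0]],[[0,0,0.06],[0,0,0]]]'

```text
time: 9.27
tool_pos: [0.5469, -0.2862, 0.056]
eef_rot: [-0.0, 0.854, 0.521, 0.0]
contact_force: [-2.9, 1.8, 4.7]
gripper_width: 0.0089
grasp_force: 30.0
```

Contact was felt (+4.7 N), so the lid is seated. I open and rise.

Call:
jog_arm --steps '[[[0,0,0],[0,0,0]],[[0,0,0],[0,0,0]],[[0,0,0],[0,0,0]],[[0,0,0],[0,0,0]],[[0,0,0],[0,0,0]],[[0,0,0],[0,0,0]],[[0,0,0],[0,0,0]],[[0,0,0],[0,0,0]],[[0,0,0],[0,0,0]],[[0,0,0],[0,0,0]]]' --jaw 0.7

```text
time: 10.1
tool_pos: [0.547, -0.2863, 0.0555]
eef_rot: [-0.0, 0.854, 0.521, 0.0]
contact_force: [0.2, 0.2, -1.0]
gripper_width: 0.0601
grasp_force: 0.0
```

Call:
jog_arm --steps '[[[0,0,-0.05],[0,0,0]],[[0,0,-0.15],[0,0,0]],[[0,0,-0.3],[0,0,0]],[[0,0,-0.5],[0,0,0]],[[0,0,-0.7],[0,0,0]],[[0,0,-0.9],[0,0,0]],[[0,0,-1],[0,0,0]],[[0,0,-1],[0,0,0]]]'

```text
time: 10.77
tool_pos: [0.5484, -0.2874, 0.2102]
eef_rot: [0.002, 0.854, 0.521, 0.002]
contact_force: [-0.1, -0.6, -0.0]
gripper_width: 0.0611
grasp_force: 0.0
```

```bash
python3 - <<'E'
from h import *
for n in("scene",):
    im,d=cams.read_camera(n);P=cloud(n,d);r,b=im[...,0].astype(int),im[...,2].astype(int)
    k=(d>0)&(np.hypot(P[...,0]-.549,P[...,1]+.285)<.07)&(abs(P[...,2]-.026)<.007)&(r>1.3*b);q=P[k]
    print(n,len(q),q.min(0),q.max(0),np.median(q[:,2]))
    cv2.imwrite("pics/lid.png",cv2.resize(im[150:330,130:330,::-1],None,fx=3,fy=3))
print(ctrl.observe()["tool_pos"])
plan([((.52,-.18,.27),pose(-27.5)),((.49,-.05,.29),pose(-25)),((.48,.1,.29),pose(-17)),((.49,.22,.29),pose(-9)),((.517,.2972,.25),pose(-8)),((.517,.2972,.162),pose(-8))])
E
```

```text
scene 693 [ 0.49020995 -0.3423497   0.01903405] [ 0.60584987 -0.22456877  0.03289153] 0.024226203189228634
[ 0.54769059 -0.28688119  0.20782399]
shift [ 0.549 -0.489 -0.416] turn [ 0.001 -0.     0.001] mm 127
shift [ 0.676 -0.578 -0.133] turn [ 0.     0.    -0.014] mm 135
shift [ 0.878 -0.483  0.   ] turn [ 0.     0.    -0.044] mm 150
shift [ 0.785 -0.17   0.   ] turn [ 0.     0.    -0.044] mm 120
shift [0.536 0.097 0.267] turn [ 0.     0.    -0.006] mm 91
shift [0.    0.    0.587] turn [0. 0. 0.] mm 88
```

View pics/lid.png

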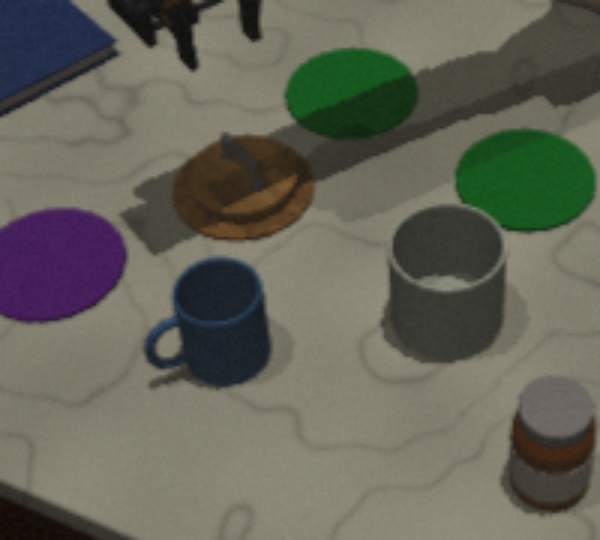

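The picture shows the lid flat and handle up, central on the cork at (245,185). The canister is open and standing at (447,280). Next is the scoop.

Call:
jog_arm --steps '[[[0.07,-0.06,-0.05],[0,0,0]],[[0.18,-0.16,-0.14],[0,0,0]],[[0.3,-0.27,-0.24],[0,0,0]],[[0.42,-0.38,-0.33],[0,0,0]],[[0.55,-0.49,-0.42],[0,0,0]]]'

```text
time: 11.23
tool_pos: [0.5183, -0.1785, 0.268]
eef_rot: [-0.0, 0.854, 0.521, -0.001]
contact_force: [0.0, 0.4, 1.0]
gripper_width: 0.0607
grasp_force: 0.0
```

Call:
jog_arm --steps '[[[0.14,-0.12,-0.03],[0,0,0]],[[0.28,-0.24,-0.06],[0,0,0]],[[0.42,-0.36,-0.09],[0,0,-0.01]],[[0.56,-0.47,-0.12],[0,0,-0.01]],[[0.68,-0.58,-0.13],[0,0,-0.014]]]'

```text
time: 11.65
tool_pos: [0.488, -0.047, 0.2877]
eef_rot: [-0.0, 0.842, 0.54, -0.0]
contact_force: [0.8, -0.1, 0.3]
gripper_width: 0.0607
grasp_force: 0.0
```

Call:
jog_arm --steps '[[[0.16,-0.08,0],[0,0,-0.01]],[[0.32,-0.17,0],[0,0,-0.02]],[[0.5,-0.27,0],[0,0,-0.03]],[[0.68,-0.37,0],[0,0,-0.04]],[[0.88,-0.48,0],[0,0,-0.044]]]'

```text
time: 12.07
tool_pos: [0.4776, 0.1019, 0.2872]
eef_rot: [-0.0, 0.802, 0.597, -0.001]
contact_force: [0.1, -0.4, -0.2]
gripper_width: 0.061
grasp_force: 0.0
```

Call:
jog_arm --steps '[[[0.16,-0.03,0],[0,0,-0.01]],[[0.32,-0.07,0],[0,0,-0.02]],[[0.48,-0.1,0],[0,0,-0.03]],[[0.62,-0.14,0],[0,0,-0.04]],[[0.73,-0.16,0],[0,0,-0.044]],[[0.78,-0.17,0],[0,0,-0.044]],[[0.78,-0.17,0],[0,0,-0.044]]]' --jaw 1

```text
time: 12.65
tool_pos: [0.4878, 0.222, 0.2875]
eef_rot: [0.0, 0.759, 0.651, -0.0]
contact_force: [1.0, -0.0, 0.6]
gripper_width: 0.0867
grasp_force: 0.0
```

```bash
python3 - <<'E'
from h import *
s=ctrl.observe();print(s["time"],s["tool_pos"],s["joint_positions"].round(2));plan([((.5172,.2972,.25),pose(-8.5)),((.5172,.2972,.162),pose(-8.5))])
E
```

```text
12.65 [0.48776366 0.22200305 0.28751137] [-0.77  0.11  0.28  1.64 -0.03  1.4  -0.64]
shift [0.526 0.118 0.25 ] turn [-0.     0.    -0.002] mm 89
shift [0.    0.    0.587] turn [0. 0. 0.] mm 88
```

Call:
jog_arm --steps '[[[0.1,0.02,0.02],[0,0,0]],[[0.22,0.05,0.06],[0,0,0]],[[0.35,0.08,0.12],[0,0,0]],[[0.46,0.1,0.18],[0,0,0]],[[0.53,0.12,0.23],[0,0,0]],[[0.53,0.12,0.25],[0,0,0]],[[0.53,0.12,0.25],[0,0,0]],[[0.53,0.12,0.25],[0,0,0]]]'

```text
time: 13.32
tool_pos: [0.5182, 0.2947, 0.2509]
eef_rot: [0.0, 0.76, 0.65, -0.0]
contact_force: [0.5, -0.0, -0.4]
gripper_width: 0.0872
grasp_force: 0.0
```

```bash
python3 - <<'E'
from h import *
s=ctrl.observe();print(s["tool_pos"]);plan([((.5172,.2972,.162),pose(-8.5))])
im,d=cams.read_camera("scene")
cv2.imwrite("pics/preS.png",cv2.resize(im[170:310,330:490,::-1],None,fx=3,fy=3,interpolation=cv2.INTER_CUBIC))
P=cloud("scene",d);m=(d>0)&(abs(P[...,0]-.52)<.03)&(abs(P[...,1]-.297)<.03)&(P[...,2]>.09)&(P[...,2]<.19);print(P[m].mean(0),P[m].min(0),P[m].max(0))
E
```

```text
[0.51822043 0.29470483 0.25088672]
shift [ 0.016 -0.01   0.593] turn [ 0.     0.    -0.003] mm 89
[0.52245629 0.29736741 0.14103709] [0.51308592 0.28784597 0.09023356] [0.52738921 0.30632036 0.18997223]
```

View pics/preS.png

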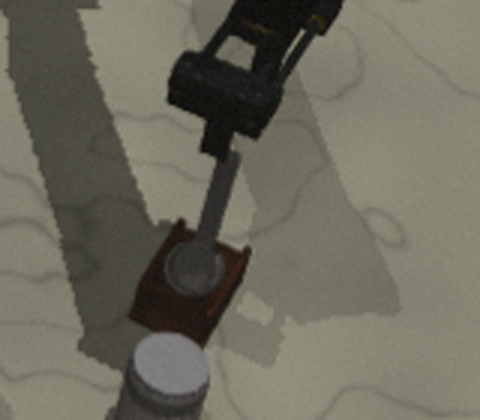

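The near finger, at (215,140), is in front of the scoop's handle end at (232,155), so the jaws straddle it. I descend and grip.

Call:
jog_arm --steps '[[[0.01,-0.01,0.06],[0,0,0]],[[0.02,-0.01,0.16],[0,0,0]],[[0.02,-0.01,0.28],[0,0,0]],[[0.02,-0.01,0.4],[0,0,0]],[[0.02,-0.01,0.5],[0,0,0]],[[0.02,-0.01,0.57],[0,0,0]],[[0.02,-0.01,0.59],[0,0,0]],[[0.02,-0.01,0.59],[0,0,0]],[[0.02,-0.01,0.59],[0,0,0]]]'

```text
time: 14.12
tool_pos: [0.5171, 0.2996, 0.1628]
eef_rot: [0.0, 0.76, 0.65, 0.001]
contact_force: [1.2, -0.2, -0.5]
gripper_width: 0.0872
grasp_force: 0.0
```

Call:
jog_arm --steps '[[[0,0,0],[0,0,0]],[[0,0,0],[0,0,0]],[[0,0,0],[0,0,0]],[[0,0,0],[0,0,0]],[[0,0,0],[0,0,0]],[[0,0,0],[0,0,0]],[[0,0,0],[0,0,0]],[[0,0,0],[0,0,0]],[[0,0,0],[0,0,0]],[[0,0,0],[0,0,0]],[[0,0,0],[0,0,0]],[[0,0,0],[0,0,0]],[[0,0,0],[0,0,0]],[[0,0,0],[0,0,0]],[[0,0,0],[0,0,0]],[[0,0,0],[0,0,0]]]' --jaw 0 --grip_force 40

```text
time: 15.45
tool_pos: [0.5181, 0.2993, 0.1627]
eef_rot: [0.001, 0.76, 0.65, 0.001]
contact_force: [5.1, -1.5, 1.3]
gripper_width: 0.0098
grasp_force: 39.9
```

Call:
jog_arm --steps '[[[0,0,-0.03],[0,0,0]],[[0,0,-0.08],[0,0,0]],[[0,0,-0.16],[0,0,0]],[[0,0,-0.26],[0,0,0]],[[0,0,-0.38],[0,0,0]],[[0,0,-0.5],[0,0,0]],[[0,0,-0.62],[0,0,0]],[[0,0,-0.74],[0,0,0]],[[0,0,-0.85],[0,0,0]],[[0,0,-0.92],[0,0,0]],[[0,0,-0.92],[0,0,0]]]'

```text
time: 16.37
tool_pos: [0.5173, 0.3, 0.3031]
eef_rot: [-0.0, 0.76, 0.65, 0.002]
contact_force: [0.4, 0.4, -0.8]
gripper_width: 0.0099
grasp_force: 40.0
```

```bash
python3 - <<'E'
from h import *
s=ctrl.observe();print(s["tool_pos"],s["joint_positions"].round(2),s["contact_force"])
# canister rim now and scoop
for n in("scene","top"):
    im,d=cams.read_camera(n);P=cloud(n,d)
    k=(d>0)&(np.hypot(P[...,0]-.616,P[...,1]+.0155)<.075)&(P[...,2]>.098)&(P[...,2]<.112);q=P[k]
    if len(q)>5:print(n,"rim",len(q),cv2.minEnclosingCircle((q[:,:2]*1000).astype(np.float32)),cv2.fitEllipse((q[:,:2]*1000).astype(np.float32)),q[:,2].mean())
Z=np.array([0,0,1])
plan([((.47,.22,.33),pose(-8.5,20)),((.47,.12,.33),pose(-5,45)),((.505,.03,.32),pose(0,45)),((.527,-.015,.28),pose(0,45)),((.527,-.015,.223),pose(0,45))])
E
```

```text
[0.51726988 0.30003389 0.30313254] [-0.82  0.24  0.26  1.46 -0.06  1.45 -0.71] [ 0.42600211  0.44152571 -0.75428066]
scene rim 237 ((615.8352661132812, -15.685576438903809), 57.13972091674805) ((617.0747680664062, -15.83044719696045), (105.33000183105469, 105.9290542602539), 127.9356460571289) 0.10346481817117631
top rim 189 ((617.7567749023438, -17.49254035949707), 55.29852294921875) ((617.3313598632812, -17.350360870361328), (105.36465454101562, 105.97351837158203), 98.97489166259766) 0.10450081528843182
shift [-0.572 -0.225 -0.201] turn [-0.111  0.    -0.002] mm 97
shift [-0.659  0.093  0.034] turn [-0.139  0.011 -0.017] mm 100
shift [-0.577  0.154  0.248] turn [ 0.    0.02 -0.02] mm 97
shift [-0.3   -0.085  0.292] turn [0. 0. 0.] mm 64
shift [ 0.    -0.269  0.269] turn [0. 0. 0.] mm 57
```

Call:
jog_arm --steps '[[[-0.06,-0.02,-0.02],[-0.01,0,0]],[[-0.16,-0.06,-0.06],[-0.03,0,0]],[[-0.28,-0.11,-0.1],[-0.05,0,0]],[[-0.4,-0.16,-0.14],[-0.07,0,0]],[[-0.5,-0.2,-0.18],[-0.09,0,0]],[[-0.57,-0.22,-0.2],[-0.11,0,0]],[[-0.57,-0.22,-0.2],[-0.11,0,0]]]'

```text
time: 17.05
tool_pos: [0.4691, 0.219, 0.3295]
eef_rot: [0.131, 0.748, 0.641, 0.113]
contact_force: [1.4, 1.0, -1.0]
gripper_width: 0.0097
grasp_force: 40.0
```

Call:
jog_arm --steps '[[[-0.08,0.01,0],[-0.02,0,0]],[[-0.18,0.03,0.01],[-0.04,0,0]],[[-0.3,0.04,0.02],[-0.06,0,-0.01]],[[-0.42,0.06,0.02],[-0.08,0.01,-0.01]],[[-0.54,0.08,0.03],[-0.11,0.01,-0.015]],[[-0.63,0.09,0.03],[-0.13,0.01,-0.017]],[[-0.66,0.09,0.03],[-0.139,0.011,-0.017]],[[-0.66,0.09,0.03],[-0.139,0.011,-0.017]]]'

```text
time: 17.72
tool_pos: [0.4689, 0.1188, 0.3282]
eef_rot: [0.281, 0.683, 0.623, 0.256]
contact_force: [1.0, -0.9, -0.2]
gripper_width: 0.0095
grasp_force: 40.0
```

```bash
python3 - <<'E'
from h import *
s=ctrl.observe();print(s["tool_pos"],s["joint_positions"].round(2),s["contact_force"],s["gripper_width"])
plan([((.505,.03,.32),pose(0,45)),((.527,-.0166,.28),pose(0,45)),((.527,-.0166,.225),pose(0,45))])
E
```

```text
[0.46886419 0.11876632 0.3282395 ] [-0.74 -0.49  0.03  2.25  0.71  0.92 -1.11] [ 0.98068908 -0.92768724 -0.15070364] 0.009528994642907272
shift [-0.567  0.17   0.247] turn [-0.002  0.021 -0.021] mm 96
shift [-0.311 -0.085  0.292] turn [0. 0. 0.] mm 65
shift [ 0.    -0.259  0.259] turn [0. 0. 0.] mm 55
```

Joint 2 is close to its limit, so I move outward while crossing.

```bash
python3 - <<'E'
from h import *
plan([((.53,.08,.31),pose(-5,45)),((.53,-.0166,.28),pose(-3,45))])
E
```

```text
shift [-0.219  0.22   0.389] turn [-0.002  0.001 -0.001] mm 75
shift [-0.642 -0.102  0.181] turn [ 0.     0.008 -0.008] mm 101
```

Call:
jog_arm --steps '[[[-0.02,0.03,0.05],[0,0,0]],[[-0.06,0.08,0.13],[0,0,0]],[[-0.11,0.13,0.22],[0,0,0]],[[-0.16,0.18,0.31],[0,0,0]],[[-0.2,0.21,0.37],[0,0,0]],[[-0.22,0.22,0.39],[0,0,0]],[[-0.22,0.22,0.39],[0,0,0]]]'

```text
time: 18.3
tool_pos: [0.5317, 0.0807, 0.3113]
eef_rot: [0.281, 0.684, 0.623, 0.256]
contact_force: [-0.2, 0.2, -0.1]
gripper_width: 0.0099
grasp_force: 40.0
```

Call:
jog_arm --steps '[[[-0.06,-0.01,0.02],[0,0,0]],[[-0.16,-0.03,0.05],[0,0,0]],[[-0.28,-0.05,0.08],[0,0,0]],[[-0.4,-0.07,0.11],[0,0.01,-0.01]],[[-0.52,-0.09,0.15],[0,0.01,-0.01]],[[-0.61,-0.1,0.17],[0,0.01,-0.01]],[[-0.64,-0.1,0.18],[0,0.01,-0.01]],[[-0.64,-0.1,0.18],[0,0.01,-0.01]]]'

```text
time: 18.97
tool_pos: [0.5305, -0.0159, 0.2823]
eef_rot: [0.276, 0.67, 0.637, 0.264]
contact_force: [-0.1, -0.7, 0.3]
gripper_width: 0.0098
grasp_force: 40.0
```

```bash
cat >> h.py <<'E'
def mouth(yaw):
    "rim of the scoop cup from both depth clouds near where the TCP puts it"
    p,M=cur();Y,Zt=M[:,1],M[:,2]
    g=p+.0226*Y+.104*Zt   # scoop x = tool y, scoop z = -tool z
    ax=(Y-Zt)/np.sqrt(2);print("expected mouth",g.round(4),"axis",ax.round(3))
    return g,ax
E
python3 - <<'E'
from h import *
s=ctrl.observe();print(s["time"],s["tool_pos"],s["joint_positions"].round(2),s["contact_force"],s["gripper_width"])
g,ax=mouth(0)
for n in("scene","top"):
    im,d=cams.read_camera(n);P=cloud(n,d)
    k=(d>0)&(np.hypot(P[...,0]-g[0],P[...,1]-g[1])<.04)&(P[...,2]>g[2]-.008)&(P[...,2]<g[2]+.008);q=P[k]
    print(n,len(q))
    if len(q)>5:
        print(cv2.minEnclosingCircle((q[:,:2]*1000).astype(np.float32)),q.mean(0))
        c=q-q.mean(0);print("normal",np.linalg.svd(c)[2][2].round(3))
    np.savez(f"pics/{n}1.npz",im=im,d=d)
    u,v=proj(n,g)[0].astype(int);cv2.imwrite(f"pics/m{n}.png",cv2.resize(im[max(v-45,0):v+45,u-45:u+45,::-1],(390,390),interpolation=cv2.INTER_CUBIC))
cv2.imwrite("pics/m.png",np.hstack([cv2.imread("pics/mscene.png"),cv2.imread("pics/mtop.png")]))
E
```

```text
18.9667 [ 0.53050006 -0.0158555   0.28231305] [-0.63 -0.48  0.38  2.3   0.67  0.61 -0.7 ] [-0.05598738 -0.74573238  0.25354556] 0.009792297578222647
expected mouth [ 0.6197 -0.0201  0.2245] axis [ 0.003 -0.002  1.   ]
scene 155
((612.2540283203125, -19.821163177490234), 31.812253952026367) [ 0.61255993 -0.02003769  0.22315293]
normal [-0.071  0.01  -0.997]
top 100
((615.2103271484375, -21.933406829833984), 30.08145523071289) [ 0.61521161 -0.02049344  0.22479827]
normal [ 0.065 -0.008  0.998]
```

View pics/m.png

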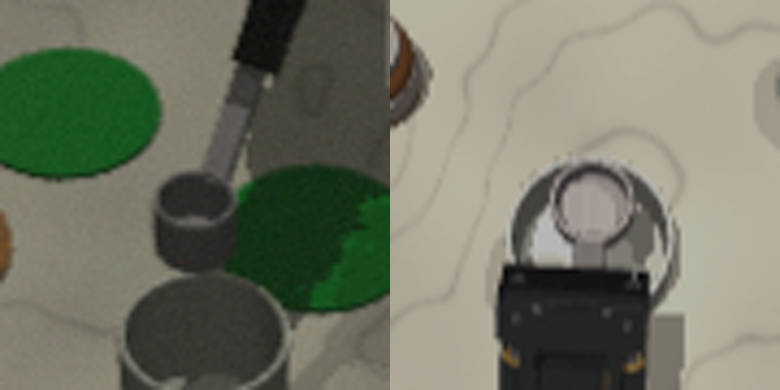

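The left half (scene) shows the cup upright at (195,215) above the canister mouth. The right half (top) shows the cup mouth at (593,205) inside the rim circle. I'll measure the mouth without the handle points, then descend.

```bash
cat >> h.py <<'E'
def rimfit():
    g,ax=mouth(0)
    for n in("scene","top"):
        im,d=cams.read_camera(n);P=cloud(n,d);r=P-g
        k=(d>0)&(np.hypot(r[...,0],r[...,1])<.034)&(abs(r[...,2])<.007)&(r[...,0]>-.014);q=P[k]
        if len(q)<8: print(n,len(q));continue
        A=np.c_[q[:,:2],np.ones(len(q))];s=np.linalg.lstsq(A,q[:,2],rcond=None)[0]
        c=np.linalg.lstsq(np.c_[2*q[:,:2],np.ones(len(q))],(q[:,:2]**2).sum(1),rcond=None)[0]
        print(n,len(q),"circle",c[:2].round(4),"r",np.sqrt(c[2]+c[:2]@c[:2]).round(4),"z",q[:,2].mean().round(4),"slope deg",np.degrees(s[:2]).round(1))
E
python3 - <<'E'
from h import *
rimfit()
p,M=cur();plan([(p+[-.003,.002,-.057],pose(-3,45))])
E
```

```text
expected mouth [ 0.6201 -0.0183  0.225 ] axis [ 0.002 -0.001  1.   ]
scene 80 circle [ 0.6197 -0.019 ] r 0.023 z 0.2228 slope deg [-1.9 -0.7]
top 55 circle [ 0.6198 -0.0202] r 0.0232 z 0.2242 slope deg [-3.9  1.5]
shift [ 0.012 -0.283  0.255] turn [-0.001 -0.002  0.001] mm 57
```

Call:
jog_arm --steps '[[[0,-0.03,0.03],[0,0,0]],[[0.01,-0.07,0.07],[0,0,0]],[[0.01,-0.12,0.11],[0,0,0]],[[0.01,-0.17,0.15],[0,0,0]],[[0.01,-0.22,0.19],[0,0,0]],[[0.01,-0.26,0.23],[0,0,0]],[[0.01,-0.28,0.25],[0,0,0]],[[0.01,-0.28,0.25],[0,0,0]],[[0.01,-0.28,0.25],[0,0,0]]]'

```text
time: 19.92
tool_pos: [0.5275, -0.0135, 0.2259]
eef_rot: [0.276, 0.669, 0.638, 0.263]
contact_force: [0.5, -1.1, -0.3]
gripper_width: 0.0099
grasp_force: 40.0
```

```bash
python3 - <<'E'
from h import *
s=ctrl.observe();print(s["time"],s["tool_pos"],s["joint_positions"].round(2),s["contact_force"],s["gripper_width"])
for i in range(3): rimfit()
g,ax=mouth(0);Q=[]
for i in range(4):
    im,d=cams.read_camera("scene");P=cloud("scene",d);r=P-g
    k=(d>0)&(abs(r[...,1])<.02)&(r[...,2]>.012)&(r[...,2]<.045)&(r[...,0]<-.02)&(r[...,0]>-.09);Q.append(P[k])
Q=np.vstack(Q);c=Q-Q.mean(0);k=(abs(c[:,1])<.007);c=c[k];V=np.linalg.svd(c-c.mean(0))[2];print("handle",len(c),V.round(3).tolist(),np.degrees(np.arctan2(abs(V[0,2]),np.hypot(*V[0,:2]))))
for n in("scene","top"):
    im,d=cams.read_camera(n);P=cloud(n,d)
    k=(d>0)&(np.hypot(P[...,0]-.616,P[...,1]+.0155)<.075)&(P[...,2]>.098)&(P[...,2]<.11);q=P[k]
    if len(q)>5:print(n,"rim",len(q),cv2.fitEllipse((q[:,:2]*1000).astype(np.float32)))
E
```

```text
19.9167 [ 0.52749023 -0.01346454  0.22591808] [-0.58 -0.41  0.36  2.39  0.74  0.46 -0.8 ] [ 0.53850078 -1.12497854 -0.33628131] 0.009882311356954429
expected mouth [ 0.6167 -0.0177  0.1681] axis [ 0.003 -0.001  1.   ]
scene 72 circle [ 0.6166 -0.0185] r 0.0231 z 0.1667 slope deg [-1.3  0.2]
top 49 circle [ 0.6162 -0.0198] r 0.0233 z 0.1684 slope deg [-0.7 -2.5]
expected mouth [ 0.6171 -0.0174  0.1689] axis [ 0.002 -0.001  1.   ]
scene 68 circle [ 0.617  -0.0179] r 0.023 z 0.1678 slope deg [-4.8 -1.6]
top 50 circle [ 0.6167 -0.0196] r 0.0232 z 0.1687 slope deg [-1.3  0.4]
expected mouth [ 0.6171 -0.0173  0.169 ] axis [ 0.002 -0.001  1.   ]
scene 73 circle [ 0.6163 -0.0183] r 0.0233 z 0.167 slope deg [-1.   0.4]
top 50 circle [ 0.6164 -0.0195] r 0.0234 z 0.1683 slope deg [-0.7 -1.2]
expected mouth [ 0.617  -0.0173  0.1688] axis [ 0.002 -0.001  1.   ]
handle 361 [[0.721, 0.002, -0.693], [-0.129, 0.983, -0.131], [-0.68, -0.184, -0.709]] 43.83263824205767
scene rim 195 ((617.2460327148438, -15.906906127929688), (105.13003540039062, 106.85482025146484), 120.16425323486328)
top rim 134 ((617.2348022460938, -17.332115173339844), (105.35489654541016, 106.12227630615234), 75.45849609375)
```

The mouth is centred within 2 mm and level within about 1–2°. The cup bottom is about 22 mm above the rim and the canister hasn't moved. I hand in.

```bash
python3 -c "
from h import *
print(ctrl.observe()['joint_vel'].round(3)); print(ticket.finish_job())"
```

```text
[ 0.001  0.003 -0.     0.    -0.    -0.001 -0.001]
the job is handed in; nothing more can be done
None
```

The job is handed in (no verdict was returned): the lid lies handle up on the middle of the cork trivet, and the gripped scoop is held mouth-up over the middle of the open canister, its cup about 22 mm above the rim.

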